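# Clamp a crab tub in the labelling jig with its fold-out crank

## Task

Clamp the tub in the labelling jig: swing the red crank handle out until it stands straight up, crank clockwise until the rubber pad squeezes the tub squarely against the aluminium fence with about 30 N (between 15 and 45 N; more than 60 N crushes the tub), then fold the handle back down flat on the crank arm and let go. Do not touch the tub with the arm and leave the things lying around where they are.

Things in the scene. Friction and masses are not known exactly. Their poses are not given: they have to be found in the camera images.
- jig: Labelling jig fixed to the table: white bed board 200 x 400 x 15 mm with a blue gear housing 110 x 120 mm, 95 mm high. Origin: on the table right below the vertical crank axis, z up. Along the jig's -y follow ram, rubber pad, tub, then the upright aluminium fence: its face is nominally at y = -285 mm but is set by hand, anywhere within 8 mm of that.
- crank (a joint): Crank angle, rad, grows clockwise from above, 0 to 10; at q the arm points to jig direction (-cos q, sin q). Each rad moves the pad 12 mm towards the fence. Stays where left: running free it drags with 0.65 N m (8 to 9 N at the handle, about 7 N as it stands after a push), plus 0.012 N m (0.13 to 0.16 N) per N of squeeze. Steel arm 16 mm wide, its top 126 mm above the table.
- handle (a joint): Fold angle of the red handle, rad: 0 = flat on the crank arm, pointing in to the axis; 1.57 = upright (end stop). Stays where left by slight friction (0.06 N m). Round sleeve, 20 mm diameter, from 12 to 62 mm from the fold pin; it spins freely on its core, so it can be gripped while cranking without turning the gripper.
- handle_root (a point): Fold pin of the handle at the end of the crank arm: horizontal, square to the arm, 75 mm from the crank axis, 137 mm above the table.
- handle_tip (a point): Middle of the handle's free end, 62 mm from the fold pin.
- tub: Lidded clear tub with orange crab filling, 160 (x) x 110 (y) x 54 mm, about 0.5 kg, standing loose and a little askew on the bed board (15 mm above the table). Origin: centre of its underside.
- pad: Black rubber pad 120 x 10 x 45 mm on the ram. Origin: centre of its face to the tub, 45 mm above the table, at jig y = -80 mm - 12 mm x crank angle until it is loaded. It is sprung: once the tub is tight against the fence the squeeze grows by roughly 9 N per further mm of ram (110 N per rad of crank).
- ice_brick: Blue ice brick 150 x 80 x 25 mm, lying loose near the jig: leave it alone.
- marker: Marker pen 130 mm long, lying loose in front of the jig: leave it alone.
- scoop: Steel spoon with a wooden handle, lying loose: leave it alone.
- lids: Stack of white lids 160 x 110 x 25 mm: leave it alone.
- label_roll: Roll of white labels, 90 mm diameter, 50 mm high: leave it alone.
- tub_b: Another tub, under a second one, at the left: leave it alone.
- tub_c: Tub stacked on that other tub: leave it alone.
- sanitiser: White bottle with a blue cap, 160 mm tall: leave it alone.

How it is judged:
By the outcome, as a careful person would: the job done as asked, in the order asked, and still so for the second after the job is handed in, with the robot touching nothing.
It also fails if it takes over 72 s, if anything falls off the work surface, if the arm or the gripper's body presses on something with over 40 N, if the wrist force passes 120 N, or if a joint passes its speed limit or range.

## Robot

A 7-joint arm with a two-finger parallel gripper is mounted at the origin on the work surface. World frame = base frame: x ahead of the robot, y to its left, z up, the work surface at z = 0. Lengths are in m, angles in rad, forces in N, time in s.
With the tool pointing down it reaches from about 0.4 to 0.85 m from the base axis. Payload 4.5 kg.
Tool frame: the origin (TCP) lies midway between the tips of the shut fingers; the grasp point (between the pads) lies 19 mm behind it; z points along the fingers, y is the line along which they close (so a half turn about z gives the same grasp; the last joint's range is limited). The gripper opens to 88 mm and grips with 3 to 60 N. Pads are 18 mm wide; open, the fingers measure 123 mm over their backs; the gripper's body (75 mm by 187 mm) begins 45 mm behind the grasp point.
Start: joints at [1.212, 0.689, -0.195, 1.565, 0.157, 0.902, -0.215], TCP at [0.239, -0.577, 0.239] pointing down, gripper open.
Joint ranges: [-3.01, 3.01], [-0.46, 2.08], [-1.47, 1.51], [0.13, 2.56], [-1, 4.14], [0.04, 2.09], [-2.66, 2.66]. Speed limits (rad/s): [2.57, 2.57, 3.14, 3.14, 3.14, 3.14, 3.14].

## Interface

Orientations are given as a unit quaternion [x, y, z, w].
In Python, from plant import r, eyes, finish_job gives the robot as it stands. The module is installed in compiled form; this text tells all that it offers.
- The arm moves only by the tool move_arm, never from a script. Its argument "motion" is a list of rows, each a list of 7 numbers: the shift along the tool's x, y, z in mm, then the turn, a rotation vector about the tool's x, y, z in degrees, then the closure, from 0 (fully open) to 1 (shut). A call has 1 to 5 rows; each row is the pose to reach, as a shift and turn from the pose commanded when the call began, along the tool's axes at that moment; what a row does not reach only later rows make up. A row lasts 1/8 s, in which the tool goes at most 62.5 mm and 10.7 degrees, less where a joint would pass 70% of its speed; a pose out of reach is approached as far as the arm can. A call with a gripper value outside its range is refused whole. The fingers move at their own pace and stop on an object; "newtons" is the grip in N (left out, the last holds). Time passes only in rows, so rows that repeat a pose let the fingers close. It gives the time, the measured TCP pose, the force, the opening and the grip force at its end, in the units of the state.
- r.get_state(): the state, without advancing time (a new reading comes with each control period).
- eyes.snapshot(name): name is "side" or "top" or "wrist"; returns a dict with "frame" (480x640x3 uint8, red, green, blue), "z_map" (480x640 float32, m along the optical axis (not along the pixel's ray), 0 where there is no reading), "intrinsics" (3x3 intrinsics, pixels), "dist" ([k1, k2, p1, p2, k3] as OpenCV has them; the pictures are not rectified), "world_to_cam" (4x4, takes a point from world to camera coordinates). Camera axes: x right, y down, z forward; pixel columns grow to the right and rows downward; lengths in m; the calibration is good to about 2 mm. A picture is of the moment at which its call begins.
- finish_job(): hands the job in; it is judged then, once.
The state is a dict: "clock": time; "q": joint angles; "qd": joint speeds; "joint_torque": joint torques, N m; "tool_pos": TCP position; "eef_rot": TCP orientation; "contact_force": force on the tool from outside, world axes, zero at the start; "moment": the same for the moment, N m; "opening": opening from 0.0 (shut) to 1.0 (fully open); "finger_force": force on a finger pad.
Only numpy, scipy, OpenCV 4.12 (cv2) and the standard library are available. Lean on these libraries where they do the work, as an engineer would, in place of code of your own. Each camera call takes 0.05 s, during which the arm holds its last target. There are 200 camera calls.

## Working session

There is one attempt and no reset: what is moved stays moved. The work goes in short steps, Python scripts to look and compute and a tool call to move; the robot and the scene stay as the last step left them, time stands still between calls to the robot, and variables do not carry over. Pictures are saved under pics/ and viewed, at most 10 in all, crops included, and the job is handed in when it is done.

Besides the shell and the picture viewer there is one more tool, called after "Emit:" as name(argument=value, ...) on one line, values as JSON. move_arm: Moves the arm, as the interface text tells. Its arguments: {"type":"object","properties":{"motion":{"type":"array","items":{"type":"array","items":{"type":"number"}}},"newtons":{"type":"number"}},"required":["motion"]}

```bash
mkdir -p pics && python3 - <<'E'
from plant import r, eyes
import cv2,numpy as np
s=r.get_state();print(s['clock'],s['tool_pos'],s['eef_rot'],s['opening'])
for n in('top','side'):
    d=eyes.snapshot(n);cv2.imwrite(f'pics/{n}0.png',d['frame'][:,:,::-1]);np.savez(f'{n}0.npz',**d)
    print(n,d['intrinsics'],d['dist'],d['world_to_cam'],(d['z_map']>0).mean())
E
```

```text
0.0 [ 0.23892653 -0.57684012  0.23792662] [ 9.80768971e-01  1.95170120e-01 -2.55146628e-04 -8.85448082e-04] 0.9987592959194039
top [[590.23167886   0.         318.48736785]
 [  0.         590.23167886 226.32538733]
 [  0.           0.           1.        ]] [-0.07929263  0.          0.          0.          0.        ] [[ 0.02067405 -0.99978152  0.00308279 -0.01460846]
 [-0.97349621 -0.02083278 -0.22775235  0.55267769]
 [ 0.22776681  0.00170748 -0.97371421  1.26068916]
 [ 0.          0.          0.          1.        ]] 0.9960123697916666
side [[525.52806819   0.         314.62637979]
 [  0.         525.52806819 235.46020105]
 [  0.           0.           1.        ]] [-0.11753882  0.          0.          0.          0.        ] [[-0.76130806 -0.64804498 -0.02115981  0.41568692]
 [-0.3709218   0.46205313 -0.80555814  0.26706403]
 [ 0.53181487 -0.60542928 -0.59213878  1.06798307]
 [ 0.          0.          0.          1.        ]] 0.99599609375
```

View pics/top0.png

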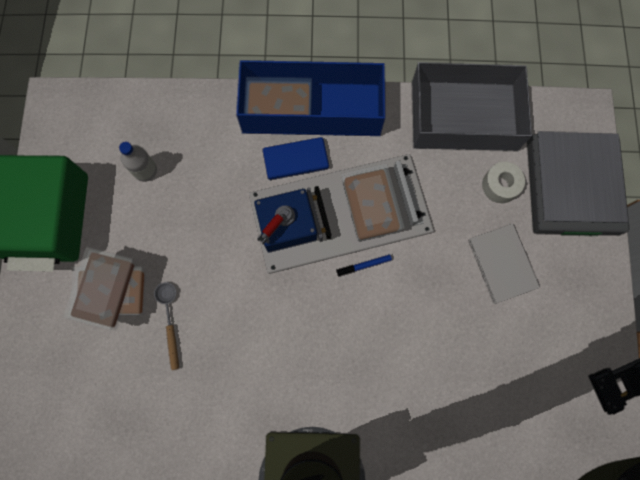

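View pics/side0.png

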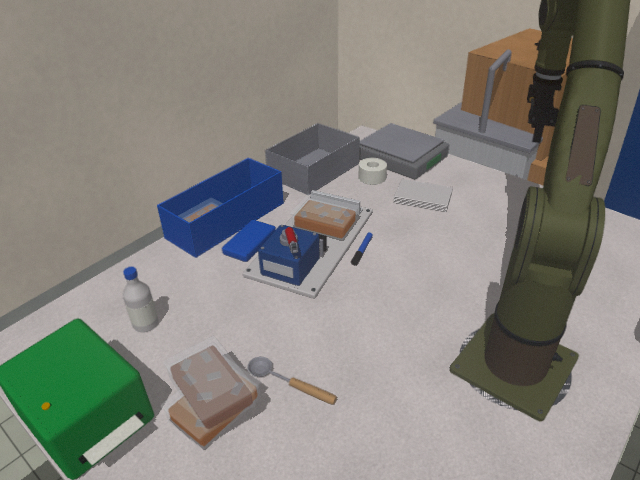

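The top view shows the jig bed with corners at about (253,193), (411,156), (434,232) and (272,271). The crank hub is near (286,214), the red handle runs from there to (263,240), and the fence is near (410,195). The side view confirms the handle is folded on the housing. Next I'll measure these.

```bash
cat > h.py <<'E'
import numpy as np,cv2
def load(f): return dict(np.load(f))
def norm(d,uv): return cv2.undistortPoints(np.float64(uv).reshape(-1,1,2),d['intrinsics'],d['dist']).reshape(-1,2)
def ray(d,uv):
    n=norm(d,uv);T=d['world_to_cam'];R=T[:3,:3]
    return -R.T@T[:3,3],np.c_[n,np.ones(len(n))]@R
def onplane(d,uv,z):
    o,v=ray(d,uv);return o+v*((z-o[2])/v[:,2])[:,None]
def cloud(d,mask):
    v,u=np.nonzero(mask&(d['z_map']>0));o,w=ray(d,np.c_[u,v]);return o+w*d['z_map'][v,u][:,None]
def proj(d,P):
    T=d['world_to_cam'];return cv2.projectPoints(np.float64(P).reshape(-1,1,3),cv2.Rodrigues(T[:3,:3])[0],T[:3,3],d['intrinsics'],d['dist'])[0].reshape(-1,2)
def red(d):
    h=cv2.cvtColor(d['frame'],cv2.COLOR_RGB2HSV);return ((h[...,0]<8)|(h[...,0]>172))&(h[...,1]>150)&(h[...,2]>50)
E
python3 - <<'E'
from h import *
np.set_printoptions(precision=4,suppress=True)
d=load('top0.npz')
print('bed',onplane(d,[(253,193),(411,156),(434,232),(272,271)],.015))
o,v=ray(d,np.array(np.meshgrid(np.arange(640),np.arange(480))).reshape(2,-1).T)
P=(o+v*d['z_map'].reshape(-1,1)).reshape(480,640,3)
box=np.zeros((480,640),bool);box[140:285,235:445]=1
h=cv2.cvtColor(d['frame'],cv2.COLOR_RGB2HSV)
def rect(m,name):
    m=m.astype(np.uint8);n,l,s,c=cv2.connectedComponentsWithStats(m);k=1+s[1:,4].argmax()
    p=P[l==k];rc=cv2.minAreaRect(np.float32(p[:,:2]*1000));print(name,len(p),rc,'z',np.percentile(p[:,2],[5,50,95]));return p
bm=box&(P[...,2]>.008)
rect(bm,'all bed')
rect(box&(abs(P[...,2]-.095)<.012)&(h[...,0]>100)&(h[...,0]<130)&(h[...,1]>100),'housing')
rect(box&(abs(P[...,2]-.069)<.01)&(np.indices((480,640))[1]>335)&(np.indices((480,640))[1]<405),'tub top')
c=np.indices((480,640))
p=rect(box&(c[1]>390)&(P[...,2]>.03),'fence')
p=rect(red(d)&box,'red')
s=load('side0.npz');bs=np.zeros((480,640),bool);bs[215:270,265:320]=1
q=cloud(s,red(s)&bs);print('side red',len(q),q.mean(0),np.percentile(q,[3,97],axis=0))
for n,dd,(x,y,w,hh) in(('t',d,(235,145,210,140)),('s',s,(235,185,150,115))):
    cv2.imwrite(f'pics/{n}c.png',cv2.resize(dd['frame'][y:y+hh,x:x+w,::-1],(w*0+800,int(800*hh/w)),interpolation=cv2.INTER_CUBIC)[:600])
E
```

```text
bed [[ 0.6418  0.1534  0.015 ]
 [ 0.7427 -0.2217  0.015 ]
 [ 0.5565 -0.2725  0.015 ]
 [ 0.457   0.1014  0.015 ]]
all bed 13744 ((494.20855712890625, -85.40460205078125), (425.022216796875, 403.74896240234375), 15.599966049194336) z [0.0101 0.0552 0.098 ]
housing 1938 ((565.5808715820312, 70.47709655761719), (108.879150390625, 118.46876525878906), 15.376039505004883) z [0.0881 0.0928 0.0969]
tub top 3272 ((615.3466796875, -124.18234252929688), (161.06011962890625, 111.14319610595703), 14.550884246826172) z [0.0619 0.0665 0.0709]
fence 543 ((467.2274169921875, -140.01199340820312), (101.1551513671875, 499.10772705078125), 69.50060272216797) z [0.0315 0.0553 0.0612]
red 186 ((536.3256225585938, 94.5489501953125), (18.004613876342773, 49.08127212524414), 51.2271728515625) z [0.1383 0.1433 0.1481]
side red 104 [0.5339 0.0965 0.1443] [[0.5147 0.0782 0.1396]
 [0.5552 0.1123 0.1479]]
```

View pics/tc.png

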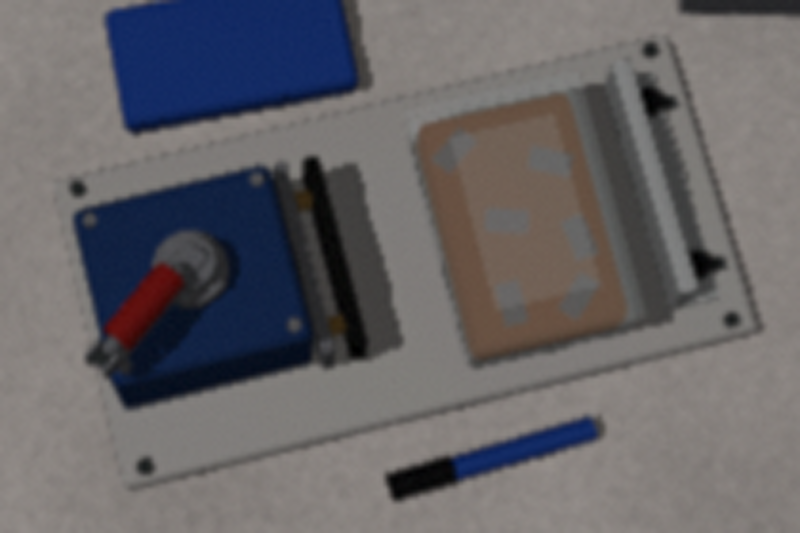

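The crop shows the handle running from hub (190,260) to pin (105,355), the pad at (335,255) and the tub at (520,230), about 30 mm clear of the fence at (655,190). The housing centre and the axis extrapolated from the handle agree at about (0.566, 0.071), and jig yaw is about 15°. I'll triangulate the handle across both views and plan the approach.

```bash
cat >> h.py <<'E'
from scipy.spatial.transform import Rotation as Ro
def tri(views):
    A=0;b=0
    for d,uv in views:
        o,v=ray(d,[uv]);v=v[0]/np.linalg.norm(v);M=np.eye(3)-np.outer(v,v);A=A+M;b=b+M@o
    return np.linalg.solve(A,b)
def rows(s,wps,yaw=None):
    """wps: TCP world points; yaw deg of tool x (tool down); None keeps the orientation straight down at current yaw"""
    R=Ro.from_quat(s['eef_rot']);x=R.as_matrix()[:,0]
    if yaw is None: yaw=np.degrees(np.arctan2(x[1],x[0]))
    G=Ro.from_euler('z',yaw,degrees=True)*Ro.from_euler('x',180,degrees=True)
    rv=(R.inv()*G).as_rotvec(degrees=True)
    for w in wps: print(np.round(np.r_[R.inv().apply(np.array(w)-s['tool_pos'])*1000,rv],1).tolist())
E
python3 - <<'E'
from h import *
from plant import r
np.set_printoptions(precision=4,suppress=True)
d=load('top0.npz');s=load('side0.npz')
def cen(dd,b):
    m=np.zeros((480,640),bool);m[b[1]:b[3],b[0]:b[2]]=1;m&=red(dd);v,u=np.nonzero(m);p=np.c_[u,v].astype(float);l=cv2.fitLine(np.float32(p),cv2.DIST_L2,0,.01,.01).ravel();t=(p-l[2:])@l[:2];return p.mean(0),l,l[2:]+np.outer(np.percentile(t,[1,99]),l[:2])
ct,lt,et=cen(d,(235,145,445,285));cs,ls,es=cen(s,(235,185,385,300))
print(ct,cs,et,es)
C=tri([(d,ct),(s,cs)]);print('centre',C,'proj',proj(d,C),proj(s,C))
print('ends top on z=.137',onplane(d,et,.137)); 
e=onplane(d,et,.137);u=(e[0]-e[1])/np.linalg.norm(e[0]-e[1])
if u[0]>0:u=-u
print('u',u,np.degrees(np.arctan2(u[1],u[0])),'len',np.linalg.norm(e[0]-e[1]))
c=e.mean(0);A=c-.038*u;print('A',A,'pin',c+.037*u)
m=np.zeros((480,640),bool);m[206:222,280:294]=1;p=cloud(d,m&~red(d));print('hub z',np.percentile(p[:,2],[20,50,80,95,100]))
# pad
jx=np.array([.965,.262]);jy=np.array([-.262,.965])
P=cloud(d,np.ones((480,640),bool));Q=np.c_[(P[:,:2]-A[:2])@np.c_[jx,jy],P[:,2]]
k=(abs(Q[:,0])<.05)&(Q[:,1]<-.25)&(Q[:,1]>-.32)&(Q[:,2]>.03);print('fence y',np.percentile(Q[k,1],[2,10,50,90,98]),'z',Q[k,2].max())
k=(abs(Q[:,0])<.05)&(Q[:,1]<-.07)&(Q[:,1]>-.13)&(Q[:,2]>.05);print('pad y',np.percentile(Q[k,1],[2,10,50,90]),'z',Q[k,2].max())
E
```

```text
[272.5591 224.586 ] [290.1346 234.3654] [[265.0829 233.1096]
 [279.9992 216.1038]] [[287.9505 227.3354]
 [292.1967 241.0027]]
centre [0.5364 0.0939 0.1415] proj [[272.5548 224.5792]] [[290.1418 234.3671]]
ends top on z=.137 [[0.5186 0.1093 0.137 ]
 [0.5563 0.0791 0.137 ]]
u [-0.7804  0.6253  0.    ] 141.293677682962 len 0.04828674177233488
A [0.5671 0.0705 0.137 ] pin [0.5086 0.1174 0.137 ]
hub z [0.1073 0.1201 0.124  0.1278 0.1442]
fence y [-0.2947 -0.288  -0.2792 -0.2527 -0.2509] z 0.07147874076055416
pad y [-0.0895 -0.0884 -0.0837 -0.0799] z 0.07303912164071225
```

```bash
python3 - <<'E'
from h import *
from plant import r
rows(r.get_state(),[(.539,.0924,.20)],141.3)
E
```

```text
[533.4, -503.4, 38.7, -0.1, -0.1, -118.8]
```

Emit:
move_arm(motion=[[533,-503,20,0,0,-118.8,0],[533,-503,20,0,0,-118.8,0],[533,-503,20,0,0,-118.8,0],[533,-503,20,0,0,-118.8,0],[533,-503,20,0,0,-118.8,0]], newtons=8)

```text
clock: 0.72
tool_pos: [0.3676, -0.2905, 0.2301]
eef_rot: [0.785, 0.62, 0.0, 0.0]
contact_force: [1.0, -0.2, 0.2]
opening: 0.998
finger_force: 0.0
```

```bash
python3 - <<'E'
from h import *
from plant import r
s=r.get_state();print(s['clock'],s['tool_pos'],s['q'])
rows(s,[(.539,.0924,.20)],141.3)
E
```

```text
0.725 [ 0.36756259 -0.29054572  0.23014455] [ 0.86096605  0.52795813 -0.44264134  2.02426269  0.35778751  0.66355617
 -0.04863298]
[412.3, 77.7, 30.2, 0.0, 0.0, -64.7]
```

Emit:
move_arm(motion=[[412,78,25,0,0,-64.7,0],[412,78,25,0,0,-64.7,0],[412,78,25,0,0,-64.7,0],[412,78,25,0,0,-64.7,0],[412,78,25,0,0,-64.7,0]])

```text
clock: 1.35
tool_pos: [0.4969, -0.0069, 0.2113]
eef_rot: [0.42, 0.907, -0.0, 0.0]
contact_force: [0.1, -0.6, 0.9]
opening: 1.003
finger_force: 0.0
```

```bash
python3 - <<'E'
from h import *
from plant import r
s=r.get_state();print(s['clock'],s['tool_pos'],s['q'])
rows(s,[(.539,.0924,.20)],141.3)
E
```

```text
1.35 [ 0.49693965 -0.00687057  0.21134321] [ 0.32552602  0.62918931 -0.65013689  1.96107152  0.55943759  0.73701361
  0.04287468]
[48.6, 96.3, 11.3, -0.0, 0.0, -11.0]
```

Emit:
move_arm(motion=[[49,96,11,0,0,-11,0],[49,96,11,0,0,-11,0],[49,96,11,0,0,-11,0],[49,96,11,0,0,-11,0]])

```text
clock: 1.85
tool_pos: [0.538, 0.0895, 0.2001]
eef_rot: [0.335, 0.942, -0.001, -0.0]
contact_force: [-0.1, -0.3, -0.6]
opening: 0.999
finger_force: 0.0
```

```bash
python3 - <<'E'
from h import *
from plant import r,eyes
s=r.get_state();print(s['clock'],s['tool_pos'],s['q'])
d=eyes.snapshot('wrist');np.savez('w1.npz',**d);cv2.imwrite('pics/w1.png',d['frame'][:,:,::-1])
v,u=np.nonzero(red(d));print(len(u))
p=np.c_[u,v].astype(np.float32);rc=cv2.boxPoints(cv2.minAreaRect(p));print(rc)
m=[(rc[i]+rc[(i+1)%4])/2 for i in range(4)];L=[np.linalg.norm(rc[i]-rc[(i+1)%4]) for i in range(4)]
e=[m[i] for i in range(4) if L[i]<np.mean(L)];E=onplane(d,e,.140);print('ends',E,E.mean(0),proj(d,[.539,.0924,.137]))
rows(s,[(.539,.0924,.126)],141.3)
E
```

```text
1.85 [0.53801115 0.08952531 0.2000915 ] [ 0.14809338  0.71030936 -0.67642814  1.83214004  0.59676667  0.81548019
  0.05308037]
3389
[[315.48105 209.68652]
 [352.87943 208.81677]
 [355.13077 305.62488]
 [317.7324  306.49463]]
ends [[0.51789586 0.10939867 0.14      ]
 [0.56041506 0.07675896 0.14      ]] [0.53915546 0.09307882 0.14      ] [[334.08597264 257.99088835]]
[1.0, 3.0, 74.1, -0.1, -0.0, -0.4]
```

View pics/w1.png

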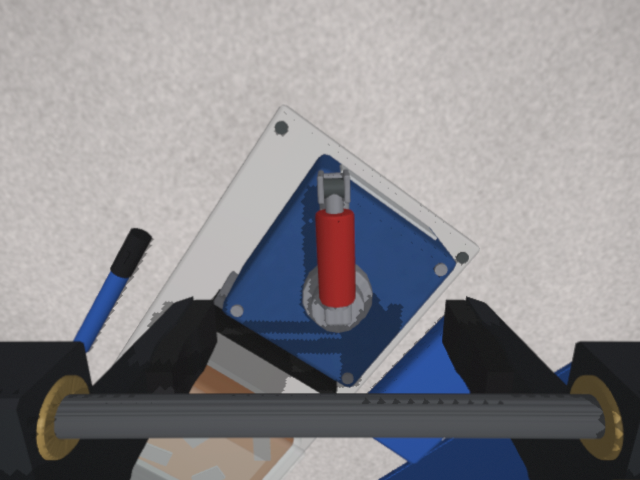

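The wrist view shows the red sleeve at columns 316–354, rows 209–306, with the pin fork at (333,185). It sits between the fingers and lines up with the tool, so I'll descend and close softly.

Emit:
move_arm(motion=[[1,3,50,0,0,0,0],[1,3,74,0,0,0,0],[1,3,74,0,0,0,0.6],[1,3,74,0,0,0,1],[1,3,74,0,0,0,1]], newtons=8)

```text
clock: 2.52
tool_pos: [0.5405, 0.0935, 0.1279]
eef_rot: [0.335, 0.942, 0.001, 0.001]
contact_force: [0.4, 0.4, -0.5]
opening: 0.683
finger_force: 0.0
```

Emit:
move_arm(motion=[[0,0,0,0,0,0,1],[0,0,0,0,0,0,1]])

```text
clock: 2.78
tool_pos: [0.5399, 0.0937, 0.127]
eef_rot: [0.334, 0.942, 0.0, 0.0]
contact_force: [0.1, 1.1, 0.5]
opening: 0.457
finger_force: 0.0
```

```bash
python3 - <<'E'
from h import *
from plant import r
d=load('w1.npz');print('pin',onplane(d,[(333,187)],.137))
s=r.get_state();print(s['clock'],s['tool_pos'],s['contact_force'],s['opening'],s['finger_force'])
A=np.array([.567,.0703]);u=np.array([-.7804,.6253]);pin=A+.075*u
rho=np.linalg.norm(s['tool_pos'][:2]-pin);print('rho',rho,s['tool_pos'][2]-.137)
h0=s['tool_pos'][2]-.137
for f in (15,30,45,60,75,90):
    c=np.radians(f);print(f,np.round([1000*rho*(1-np.cos(c)),-1000*rho*np.sin(c)],1))
E
```

```text
pin [[0.50925504 0.11562965 0.137     ]]
2.775 [0.53992755 0.09365213 0.12701673] [0.12867015 1.10298626 0.49384011] 0.456621759875407 0.0
rho 0.03929328068693956 -0.009983269688501883
15 [  1.3 -10.2]
30 [  5.3 -19.6]
45 [ 11.5 -27.8]
60 [ 19.6 -34. ]
75 [ 29.1 -38. ]
90 [ 39.3 -39.3]
```

Emit:
move_arm(motion=[[0,0,0,0,0,0,1],[0,0,0,0,0,0,1],[0,0,0,0,0,0,1],[0,0,0,0,0,0,1]])

```text
clock: 3.28
tool_pos: [0.5392, 0.093, 0.1264]
eef_rot: [0.334, 0.942, -0.001, -0.0]
contact_force: [-1.4, -1.3, 1.1]
opening: 0.228
finger_force: 7.9
```

Emit:
move_arm(motion=[[0.9,0,-8.2,0,0,0,1],[3.4,0,-16,0,0,0,1],[7.5,0,-23.1,0,0,0,1],[13,0,-29.2,0,0,0,1],[19.6,0,-34,0,0,0,1]])

```text
clock: 3.9
tool_pos: [0.524, 0.1048, 0.161]
eef_rot: [0.335, 0.942, -0.001, 0.0]
contact_force: [-1.4, -4.9, -2.4]
opening: 0.221
finger_force: 8.0
```

```bash
python3 - <<'E'
from h import *
from plant import r,eyes
s=r.get_state();print(s['tool_pos'],s['contact_force'],s['opening'])
d=eyes.snapshot('side');np.savez('s1.npz',**d);cv2.imwrite('pics/s1.png',cv2.resize(d['frame'][130:280,200:400,::-1],(800,600),interpolation=cv2.INTER_CUBIC))
E
```

```text
[0.5240496  0.10477458 0.16098952] [-1.36970156 -4.89596423 -2.37273715] 0.2211711450946228
```

View pics/s1.png

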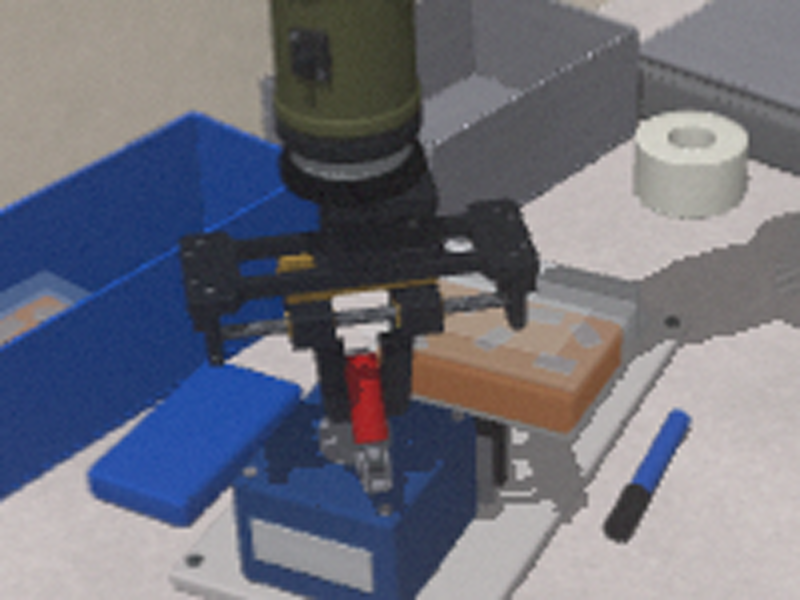

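The crop shows the red sleeve (365,400) lifted and standing between the fingers, with its fork at (375,465). I'll carry on to upright.

Emit:
move_arm(motion=[[7.6,0,-3.4,0,0,0,1],[15.6,0,-5.1,0,0,0,1],[20,0,-5.3,0,0,0,1],[22,0,-5.3,0,0,0,1],[22,0,-5.3,0,0,0,1]])

```text
clock: 4.58
tool_pos: [0.507, 0.1181, 0.1668]
eef_rot: [0.335, 0.942, -0.002, 0.001]
contact_force: [-2.9, -7.6, 6.0]
opening: 0.221
finger_force: 8.0
```

```bash
python3 - <<'E'
from h import *
from plant import r,eyes
s=r.get_state();print(s['tool_pos'],s['contact_force'],s['opening'])
u=np.array([-.7804,.6253]);print('outward f',u@s['contact_force'][:2],'r from A',s['tool_pos'][:2]-[.567,.0703],u@(s['tool_pos'][:2]-[.567,.0703]))
E
```

```text
[0.50701549 0.11808842 0.1667669 ] [-2.89765687 -7.56468995  5.96895483] 0.22132591068141533
outward f -2.4688692070040923 r from A [-0.05998451  0.04778842] 0.07669400807795532
```

Emit:
move_arm(motion=[[0,0,0,0,0,0,1],[2,0,0,0,0,0,1],[2,0,0,0,0,0,1]], newtons=30)

```text
clock: 4.95
tool_pos: [0.5063, 0.1186, 0.1668]
eef_rot: [0.335, 0.942, -0.002, 0.001]
contact_force: [-0.3, -8.4, 6.1]
opening: 0.216
finger_force: 30.0
```

```bash
python3 - <<'E'
from h import *
from plant import r,eyes
s=r.get_state();print(s['tool_pos'],s['contact_force'],s['opening'])
u=np.array([-.7804,.6253]);print('outward f',u@s['contact_force'][:2],'r from A',u@(s['tool_pos'][:2]-[.567,.0703]))
d=eyes.snapshot('side');t=eyes.snapshot('top');
for n,x in(('s',d),('t',t)):
    m=red(x);n_,l,st,c=cv2.connectedComponentsWithStats(m.astype(np.uint8))
    for i in range(1,n_):
        if st[i,4]>20:print(n,st[i],c[i])
P=np.array([[*(np.array([.567,.0703])+.075*u),z] for z in(.149,.199)]);print(proj(d,P),proj(t,P))
cv2.imwrite('pics/s2.png',cv2.resize(d['frame'][180:270,235:355,::-1],(800,600),interpolation=cv2.INTER_CUBIC))
E
```

```text
[0.50625121 0.11864634 0.1668476 ] [-0.29915861 -8.3849726   6.13865733] 0.21578103450770725
outward f -5.009659986081794 r from A 0.077639321053586
s [288 221   9  22 152] [292.34868421 231.94736842]
[[292.11789935 241.06743746]
 [291.05646283 222.80445601]] [[260.63735956 236.52856654]
 [258.33592571 231.27082658]]
```

View pics/s2.png

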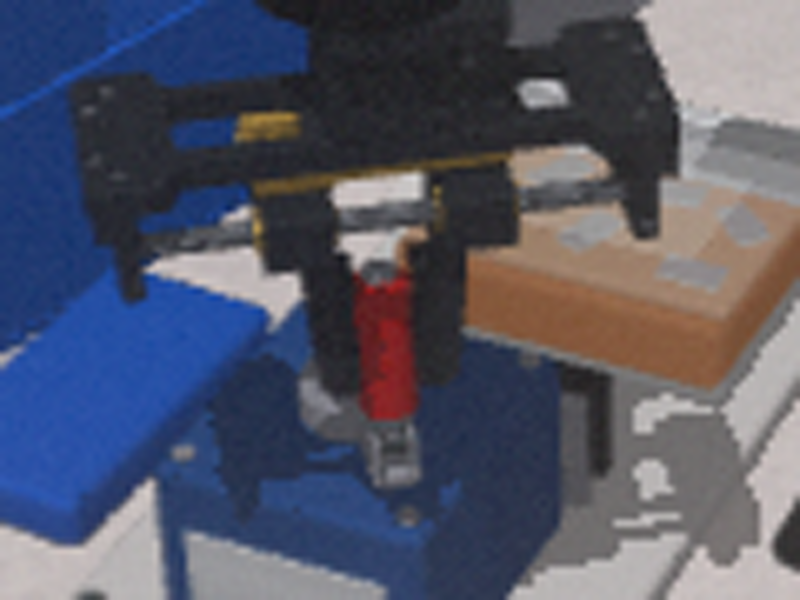

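The crop shows the sleeve standing vertical from (384,275) to (390,415), matching the predicted upright projection, and the end stop is pushing back. Next I'll crank in clockwise arcs.

```bash
cat > crank.py <<'E'
import sys,json,os
from h import *
from plant import r
np.set_printoptions(precision=4,suppress=True)
step,n=float(sys.argv[1]),int(sys.argv[2]);R=float(sys.argv[3]) if len(sys.argv)>3 else .0765
A=np.array([.567,.0703]);k=2400
L=json.load(open('log.json')) if os.path.exists('log.json') else []
s=r.get_state();p=s['tool_pos'][:2];f=s['contact_force'][:2];L.append([*p,*f]);json.dump(L,open('log.json','w'))
if len(L)>3:
    Q=np.array(L)[:,:2];M=np.c_[2*Q,np.ones(len(Q))];x=np.linalg.lstsq(M,(Q**2).sum(1),rcond=None)[0];print('fit A',x[:2],'R',np.sqrt(x[2]+x[:2]@x[:2]))
    if len(L)>5:A=x[:2]
def ang(v):return np.arctan2(v[1],v[0])
c=p-f/k;a=ang(p-A);ca=ang(c-A);e=(p-A)/np.linalg.norm(p-A);t=np.array([e[1],-e[0]])
print('clock',s['clock'],'q mod 2pi',(np.radians(141.3)+.94-a)%(2*np.pi),'r',np.linalg.norm(p-A),'frad',f@e,'ftan',f@t,'fz',s['contact_force'][2],'lead',(a-ca))
Rt=Ro.from_quat(s['eef_rot']).inv()
for i in range(1,n+1):
    w=A+R*np.array([np.cos(ca-i*step),np.sin(ca-i*step)]);print(np.round(Rt.apply(np.r_[w-c,0])*1000,1)[:2].tolist())
E
python3 crank.py .25 5
```

```text
clock 5.05 q mod 2pi 0.9372099110524377 r 0.07765092791096971 frad -5.782413956519814 ftan -7.500450022002858 fz 5.878518791405513 lead 0.03901562813568438
[-6.5, 18.8]
[-14.0, 36.3]
[-25.6, 51.5]
[-40.6, 63.3]
[-58.0, 71.0]
```

Emit:
move_arm(motion=[[-6.5,18.8,-1,0,0,0,1],[-14,36.3,-2,0,0,0,1],[-25.6,51.5,-2,0,0,0,1],[-40.6,63.3,-2,0,0,0,1],[-58,71,-2,0,0,0,1]])

```text
clock: 5.68
tool_pos: [0.5916, 0.1434, 0.1676]
eef_rot: [0.332, 0.943, 0.0, -0.004]
contact_force: [-9.7, 1.8, -0.3]
opening: 0.218
finger_force: 29.8
```

```bash
python3 crank.py .25 5
```

```text
clock 5.675 q mod 2pi 2.159365410810925 r 0.07713627028203164 frad -1.4282452677980526 ftan -9.804179513123692 fz -0.262259566239719 lead 0.05250544324894579
[-19.2, 2.1]
[-38.2, 0.7]
[-56.3, -5.4]
[-72.3, -15.8]
[-85.3, -29.8]
```

Emit:
move_arm(motion=[[-19.2,2.1,0,0,0,0,1],[-38.2,0.7,0,0,0,0,1],[-56.3,-5.4,0,0,0,0,1],[-72.3,-15.8,0,0,0,0,1],[-85.3,-29.8,0,0,0,0,1]])

```text
clock: 6.3
tool_pos: [0.6385, 0.0705, 0.1677]
eef_rot: [0.331, 0.944, 0.003, -0.005]
contact_force: [-11.3, 10.3, -2.2]
opening: 0.212
finger_force: 29.9
```

```bash
python3 crank.py .25 5
```

```text
clock 6.3 q mod 2pi 3.40286048429696 r 0.07148876582197464 frad -11.287922586878919 ftan -10.330471813265154 fz -2.1850836493541967 lead 0.05643360283465651
[-9.2, -16.7]
[-13.9, -35.2]
[-13.9, -54.2]
[-9.1, -72.7]
[0.1, -89.4]
```

```bash
python3 - <<'E'
import re
t=open('crank.py').read()
t=t.replace("if len(L)>3:\n","if 1:\n    from scipy.optimize import least_squares\n    Q=np.array(L)[:,:2];A=least_squares(lambda a:np.r_[np.linalg.norm(Q-a,axis=1)-.0753],A).x;print('A75',A,np.linalg.norm(Q-A,axis=1))\nif len(L)>30:\n").replace("L.append","(L and L[-1][:2]==list(p)) or L.append")
open('crank.py','w').write(t)
E
python3 crank.py .25 5
```

```text
A75 [0.5643 0.0725] [0.0742 0.076  0.0742]
clock 6.3 q mod 2pi 3.4322369614976345 r 0.0741913840124148 frad -11.586481549229221 ftan -9.99446294312045 fz -2.1850836493541967 lead 0.05265197234927229
[-6.5, -18.5]
[-10.7, -37.1]
[-10.1, -56.1]
[-4.9, -74.5]
[4.7, -91.0]
```

Emit:
move_arm(motion=[[-6.5,-18.5,0,0,0,0,1],[-10.7,-37.1,0,0,0,0,1],[-10.1,-56.1,0,0,0,0,1],[-4.9,-74.5,0,0,0,0,1],[4.7,-91,0,0,0,0,1]])

```text
clock: 6.92
tool_pos: [0.5841, 0.0026, 0.1679]
eef_rot: [0.332, 0.943, 0.007, 0.001]
contact_force: [6.4, 11.1, -17.0]
opening: 0.22
finger_force: 30.0
```

```bash
python3 crank.py .25 5
```

```text
A75 [0.5642 0.0737] [0.0734 0.0749 0.0743 0.0738]
clock 6.925 q mod 2pi 4.704118774158089 r 0.0737514261117911 frad -8.952025389257457 ftan -9.1229913978261 fz -16.984836521774252 lead 0.0490207879976432
[14.5, -12.7]
[31.0, -22.3]
[49.3, -27.5]
[68.4, -27.9]
[87.0, -23.7]
```

Emit:
move_arm(motion=[[14.5,-12.7,1,0,0,0,1],[31,-22.3,2,0,0,0,1],[49.3,-27.5,3,0,0,0,1],[68.4,-27.9,3,0,0,0,1],[87,-23.7,3,0,0,0,1]])

```text
clock: 7.55
tool_pos: [0.5033, 0.0297, 0.1672]
eef_rot: [0.336, 0.942, -0.0, 0.005]
contact_force: [3.4, -9.9, 9.2]
opening: 0.212
finger_force: 30.0
```

```bash
python3 crank.py .2 5; python3 -c "
from h import *
from plant import r
s=r.get_state();print(Ro.from_quat(s['eef_rot']).as_matrix().round(3),s['tool_pos'],s['contact_force'],s['moment'])"
```

```text
A75 [0.5643 0.0737] [0.0734 0.0749 0.0743 0.0738 0.0752]
clock 7.55 q mod 2pi 5.922306516638608 r 0.0752168890554667 frad 3.071230839553703 ftan -9.984690111714807 fz 9.23809625697148 lead 0.05620857625347142
[14.7, 3.9]
[27.2, 12.7]
[37.7, 23.8]
[45.7, 36.8]
[51.0, 51.1]
[[-0.774  0.633  0.008]
 [ 0.633  0.774 -0.003]
 [-0.009  0.003 -1.   ]] [0.5032833  0.02966673 0.16721745] [ 3.35567722 -9.89272085  9.23809626] [-2.20439325 -1.02701852 -0.0323    ]
```

```bash
python3 crank.py .2 5 .0785
```

```text
A75 [0.5643 0.0737] [0.0734 0.0749 0.0743 0.0738 0.0752]
clock 7.55 q mod 2pi 5.922306516638608 r 0.0752168890554667 frad 3.071230839553703 ftan -9.984690111714807 fz 9.23809625697148 lead 0.05620857625347142
[15.7, 2.1]
[28.5, 11.2]
[39.2, 22.6]
[47.5, 35.9]
[52.9, 50.6]
```

Emit:
move_arm(motion=[[15.7,2.1,-1,0,0,0,1],[28.5,11.2,-2,0,0,0,1],[39.2,22.6,-2,0,0,0,1],[47.5,35.9,-2,0,0,0,1],[52.9,50.6,-2,0,0,0,1]])

```text
clock: 8.18
tool_pos: [0.4917, 0.1012, 0.1675]
eef_rot: [0.336, 0.942, -0.002, 0.002]
contact_force: [2.1, -10.7, 0.8]
opening: 0.218
finger_force: 30.0
```

```bash
python3 crank.py .1 5 .0785; python3 - <<'E'
from h import *
from plant import r,eyes
s=eyes.snapshot('side');t=eyes.snapshot('top');np.savez('s3.npz',**s);np.savez('t3.npz',**t)
a=cv2.resize(s['frame'][175:265,240:400,::-1],(800,450),interpolation=cv2.INTER_CUBIC)
cv2.imwrite('pics/s3.png',a)
E
```

```text
A75 [0.5636 0.0739] [0.0728 0.0749 0.0749 0.0742 0.0749 0.0769]
clock 8.175 q mod 2pi 0.627242151561032 r 0.07690318615562113 frad -5.775103668051297 ftan -9.289456973383512 fz 0.7717430039064894 lead 0.04876514718183467
[0.9, 7.9]
[1.8, 15.7]
[2.0, 23.5]
[1.4, 31.4]
[0.0, 39.1]
```

View pics/s3.png

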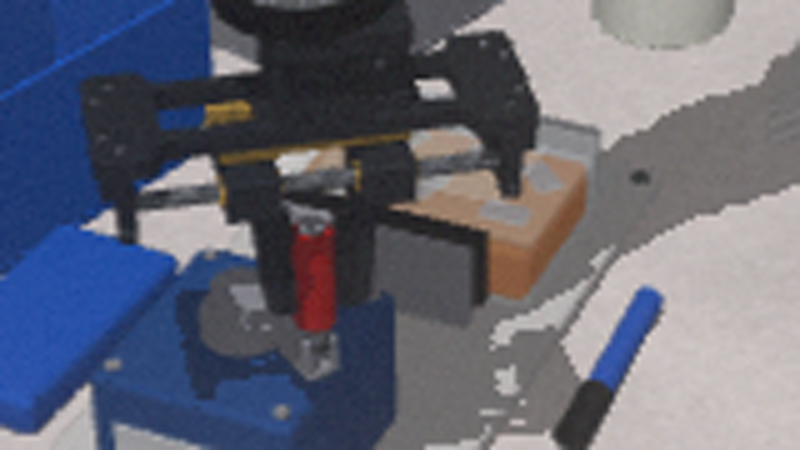

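The crop shows the handle upright (315,275) and the pad (430,260) against the tub, which is now close to the fence (570,130). I'll measure the remaining gap.

```bash
python3 - <<'E'
from h import *
np.set_printoptions(precision=4,suppress=True)
A=np.array([.567,.0703]);th=np.radians(15.2);jx=np.array([np.cos(th),np.sin(th)]);jy=np.array([-np.sin(th),np.cos(th)])
for f in('top0.npz','t3.npz'):
    d=load(f);P=cloud(d,np.ones((480,640),bool));Q=np.c_[(P[:,:2]-A)@np.c_[jx,jy],P[:,2]]
    for x0 in(-.05,0,.05):
        k=(abs(Q[:,0]-x0)<.02)&(Q[:,1]<-.1)&(Q[:,1]>-.33)&(Q[:,2]>.025)
        b=np.round((Q[k,1]+.33)/.003).astype(int);print(f,x0,[(int(-330+3*i),int(1000*np.median(Q[k,2][b==i]))) for i in np.unique(b) if -330+3*i<-240])
d=load('t3.npz');cv2.imwrite('pics/t3.png',cv2.resize(d['frame'][145:265,320:440,::-1],(600,600),interpolation=cv2.INTER_CUBIC))
E
```

```text
top0.npz -0.05 [(-309, 33), (-306, 29), (-303, 32), (-300, 33), (-297, 31), (-294, 37), (-291, 55), (-288, 56), (-285, 57), (-282, 57), (-279, 47), (-276, 45), (-255, 64), (-252, 65), (-249, 66), (-246, 65), (-243, 65)]
top0.npz 0 [(-303, 25), (-297, 26), (-291, 56), (-288, 56), (-285, 57), (-282, 56), (-279, 50), (-276, 49), (-255, 62), (-252, 65), (-249, 65), (-246, 66), (-243, 65)]
top0.npz 0.05 [(-306, 30), (-303, 33), (-300, 31), (-297, 30), (-294, 36), (-288, 57), (-285, 58), (-282, 59), (-279, 53), (-276, 45), (-255, 66), (-252, 66), (-249, 67), (-246, 65), (-243, 66)]
t3.npz -0.05 [(-309, 25), (-306, 31), (-303, 31), (-300, 32), (-297, 32), (-294, 37), (-291, 54), (-288, 57), (-285, 59), (-282, 58), (-279, 56), (-276, 56)]
t3.npz 0 [(-291, 50), (-288, 57), (-285, 57), (-282, 58), (-279, 54), (-276, 48), (-273, 63), (-270, 64), (-267, 66), (-264, 66), (-261, 66), (-258, 65), (-255, 68), (-252, 66), (-249, 66), (-246, 68), (-243, 67)]
t3.npz 0.05 [(-309, 28), (-306, 31), (-303, 29), (-300, 31), (-297, 32), (-294, 35), (-291, 55), (-288, 58), (-285, 59), (-282, 57), (-279, 53), (-276, 50), (-273, 62), (-270, 65), (-267, 64), (-264, 66), (-261, 65), (-258, 64), (-255, 66), (-252, 66), (-249, 67), (-246, 66), (-243, 66)]
```

View pics/t3.png

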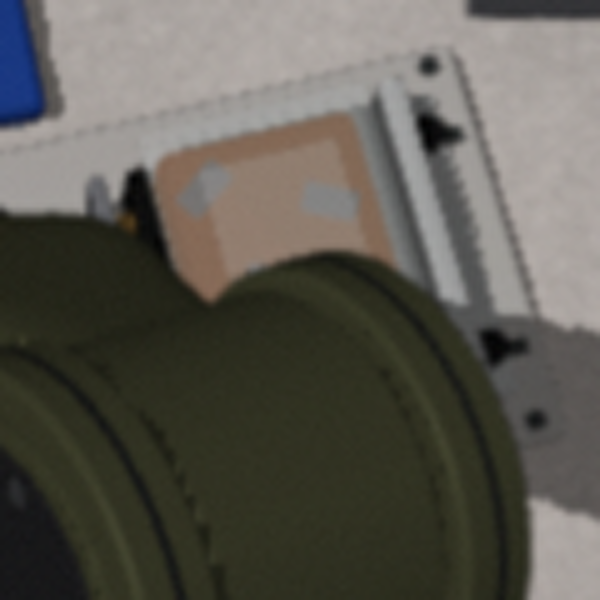

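The crop shows the tub edge at about (370,190) with a narrow gap to the fence (415,190). That is about 6 mm, so contact should come near q≈7.4. I'll go on slowly and watch the tangential force.

Emit:
move_arm(motion=[[0.7,5,0,0,0,0,1],[1.2,10,0,0,0,0,1],[1.7,15,0,0,0,0,1],[2,19.5,0,0,0,0,1],[2,23.5,0,0,0,0,1]])

```text
clock: 8.9
tool_pos: [0.5027, 0.1209, 0.1674]
eef_rot: [0.335, 0.942, -0.003, 0.0]
contact_force: [-3.1, -9.8, 6.2]
opening: 0.214
finger_force: 30.0
```

```bash
python3 crank.py .03 5 .0785
```

```text
A75 [0.5634 0.0742] [0.0724 0.0747 0.0752 0.0745 0.0748 0.0766 0.0765]
clock 8.9 q mod 2pi 0.9208620299362469 r 0.07654348923742592 frad -3.486339112278347 ftan -9.623758465975186 fz 6.195082865403124 lead 0.05136629229886536
[0.3, 2.4]
[0.1, 4.7]
[-0.1, 7.1]
[-0.4, 9.4]
[-0.8, 11.7]
```

Emit:
move_arm(motion=[[0.3,2.4,0,0,0,0,1],[0.1,4.7,0,0,0,0,1],[-0.1,7.1,0,0,0,0,1],[-0.4,9.4,0,0,0,0,1],[-0.8,11.7,0,0,0,0,1]])

```text
clock: 9.52
tool_pos: [0.5103, 0.1295, 0.1674]
eef_rot: [0.335, 0.942, -0.003, -0.0]
contact_force: [-3.6, -9.7, 5.6]
opening: 0.216
finger_force: 30.0
```

```bash
python3 crank.py .03 5 .0785
```

```text
A75 [0.5632 0.0744] [0.0721 0.0746 0.0754 0.0747 0.0748 0.0763 0.0763 0.0764]
clock 9.525 q mod 2pi 1.0693137674696467 r 0.07638319457953112 frad -4.487165199281871 ftan -9.36634233509722 fz 5.647195734052982 lead 0.049830926566459155
[-0.3, 2.3]
[-0.8, 4.6]
[-1.4, 6.9]
[-2.0, 9.2]
[-2.7, 11.4]
```

Emit:
move_arm(motion=[[-0.3,2.3,0,0,0,0,1],[-0.8,4.6,0,0,0,0,1],[-1.4,6.9,0,0,0,0,1],[-2,9.2,0,0,0,0,1],[-2.7,11.4,0,0,0,0,1]])

```text
clock: 10.15
tool_pos: [0.5187, 0.1366, 0.1674]
eef_rot: [0.335, 0.942, -0.004, -0.001]
contact_force: [-6.6, -9.1, 7.4]
opening: 0.219
finger_force: 30.0
```

```bash
python3 crank.py .025 5 .0785
```

```text
A75 [0.5632 0.0746] [0.072  0.0744 0.0754 0.0749 0.0749 0.0762 0.0761 0.0762 0.0762]
clock 10.15 q mod 2pi 1.21281030736687 r 0.07624889061249143 frad -3.48299916039784 ftan -10.682609669225297 fz 7.44031528058514 lead 0.05722290824612264
[-0.0, 2.1]
[-0.7, 3.9]
[-1.4, 5.7]
[-2.2, 7.5]
[-3.0, 9.3]
```

Emit:
move_arm(motion=[[0,2.1,0,0,0,0,1],[-0.7,3.9,0,0,0,0,1],[-1.4,5.7,0,0,0,0,1]])

```text
clock: 10.52
tool_pos: [0.5229, 0.1394, 0.1673]
eef_rot: [0.335, 0.942, -0.004, -0.001]
contact_force: [-7.7, -9.7, 9.3]
opening: 0.215
finger_force: 30.0
```

```bash
python3 crank.py .025 5 .0785
```

```text
A75 [0.5631 0.0748] [0.0719 0.0743 0.0755 0.0751 0.0749 0.0761 0.076  0.0761 0.0761 0.0761]
clock 10.525 q mod 2pi 1.2789061891305766 r 0.07612870069824465 frad -4.166481384840882 ftan -11.693905508378855 fz 9.324301770286601 lead 0.06249447548371645
[-0.3, 2.0]
[-1.1, 3.8]
[-2.0, 5.5]
[-2.9, 7.3]
[-3.9, 9.0]
```

Emit:
move_arm(motion=[[-0.3,2,0,0,0,0,1],[-1.1,3.8,0,0,0,0,1],[-2,5.5,0,0,0,0,1],[-2.9,7.3,0,0,0,0,1],[-3.9,9.2,0,0,0,0,1]])

```text
clock: 11.15
tool_pos: [0.5306, 0.1436, 0.1673]
eef_rot: [0.335, 0.942, -0.005, -0.002]
contact_force: [-10.1, -11.0, 10.8]
opening: 0.211
finger_force: 30.0
```

```bash
python3 crank.py .025 5 .0785
```

```text
A75 [0.5631 0.0749] [0.0718 0.0742 0.0755 0.0752 0.075  0.0761 0.0759 0.076  0.076  0.076
 0.076 ]
clock 11.15 q mod 2pi 1.3934667136635461 r 0.07602339632024142 frad -5.620817160661668 ftan -13.866361493614198 fz 10.798500364822512 lead 0.07359390613886707
[-1.1, 1.7]
[-2.1, 3.3]
[-3.2, 5.0]
[-4.3, 6.6]
[-5.5, 8.2]
```

The tangential force rose about 4.4 N above the running drag. Against that, q is about 0.25 rad past contact, so both put the squeeze near 28–30 N. I'll relieve the elastic lead and then release.

Emit:
move_arm(motion=[[0.5,-2.8,-1.5,0,0,0,1],[1.1,-5.6,-3,0,0,0,1],[1.1,-5.6,-3,0,0,0,1]])

```text
clock: 11.52
tool_pos: [0.5295, 0.1429, 0.1682]
eef_rot: [0.335, 0.942, -0.001, -0.001]
contact_force: [3.5, -3.6, -22.7]
opening: 0.22
finger_force: 30.0
```

```bash
python3 crank.py .025 1 .0785
```

```text
A75 [0.5631 0.075 ] [0.0717 0.0741 0.0755 0.0753 0.0751 0.076  0.0759 0.0759 0.0759 0.0759
 0.076  0.0758]
clock 11.525 q mod 2pi 1.3756841883953626 r 0.07580451143025112 frad -4.781166025631952 ftan 1.5893123537270346 fz -22.718476342422637 lead -0.008511900820676654
[-0.2, 2.1]
```

Emit:
move_arm(motion=[[0,0,2,0,0,0,1],[0,0,2,0,0,0,0.8],[0,0,2,0,0,0,0.4],[0,0,2,0,0,0,0.4],[0,0,2,0,0,0,0.4]], newtons=5)

```text
clock: 12.15
tool_pos: [0.5308, 0.1457, 0.1689]
eef_rot: [0.334, 0.943, 0.002, 0.001]
contact_force: [0.3, -0.2, -0.5]
opening: 0.539
finger_force: 0.0
```

Emit:
move_arm(motion=[[0,0,0,0,0,0,0.2],[0,0,-30,0,0,0,0.2],[0,0,-60,0,0,0,0.2],[0,0,-60,0,0,0,0.2]])

```text
clock: 12.65
tool_pos: [0.5314, 0.1451, 0.2299]
eef_rot: [0.334, 0.942, 0.002, 0.002]
contact_force: [0.2, 0.4, -0.7]
opening: 0.798
finger_force: 0.0
```

```bash
python3 - <<'E'
from h import *
from plant import r,eyes
np.set_printoptions(precision=4,suppress=True)
s=r.get_state();print(s['clock'],s['tool_pos'],s['contact_force'],s['opening'])
w=eyes.snapshot('wrist');t=eyes.snapshot('side');np.savez('w4.npz',**w);np.savez('s4.npz',**t)
for n,x in(('w',w),('s',t)):
    n_,l,st,c=cv2.connectedComponentsWithStats(red(x).astype(np.uint8))
    for i in range(1,n_):
        if st[i,4]>40:
            v,u=np.nonzero(l==i);print(n,st[i],c[i],cv2.minAreaRect(np.float32(np.c_[u,v])))
a=cv2.resize(w['frame'][:,:,::-1],(480,360));b=cv2.resize(t['frame'][165:285,230:390,::-1],(480,360))
cv2.imwrite('pics/w4.png',np.vstack([a,b])[:, :][:720] if 0 else np.hstack([cv2.resize(a,(400,300)),cv2.resize(b,(400,300))]))
E
```

```text
12.65 [0.5314 0.1451 0.2299] [ 0.2134  0.4248 -0.7135] 0.7977695559214725
w [ 302  248   42   72 1762] [323.1969 277.9137] ((321.2875061035156, 283.56683349609375), (70.69002532958984, 41.10102462768555), 84.64418029785156)
s [273 223   9  21 156] [276.9231 233.2756] ((277.0, 233.0), (20.0, 8.0), 90.0)
```

View pics/w4.png

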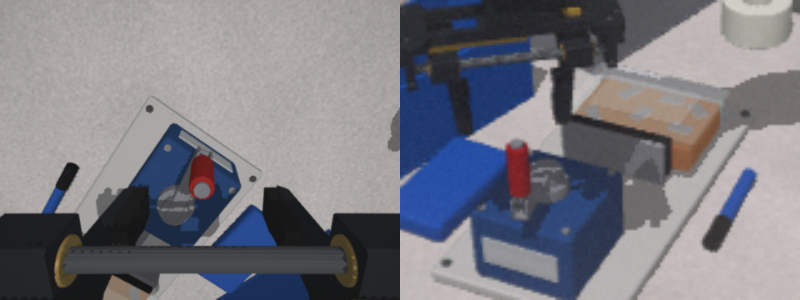

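The handle stands upright and free, with its tip at wrist pixel ≈(325,304) and the hub at ≈(282,330). The tub sits against the fence with the pad on it. I'll compute the fold geometry.

```bash
python3 - <<'E'
from h import *
from plant import r
np.set_printoptions(precision=4,suppress=True)
w=load('w4.npz');t=load('s4.npz')
T=onplane(w,[(325,304)],.199)[0];H=onplane(w,[(282,330)],.126)[0];print('tip',T,'hub',H)
A=np.array([.567,.0703])
print('side',tri([(t,(277,224)),(w,(325,304))]))
print('ang from A',np.degrees(np.arctan2(*(T[:2]-A)[::-1])),np.linalg.norm(T[:2]-A),'from hub',np.degrees(np.arctan2(*(T-H)[:2][::-1])),np.linalg.norm((T-H)[:2]))
for a in(108,112,116,120):
    e=np.array([np.cos(np.radians(a)),np.sin(np.radians(a))]);P=np.r_[A+.075*e,.199];B=np.r_[A+.075*e,.149];print(a,P[:2],proj(w,P),proj(w,B),proj(t,P),proj(t,B))
E
```

```text
tip [0.5379 0.138  0.199 ] hub [0.5633 0.08   0.126 ]
side [0.5391 0.1339 0.1915]
ang from A 113.23298226845984 0.07366925400133609 from hub 113.62439423346731 0.06329547791333634
108 [0.5438 0.1416] [[339.1148 308.4249]] [[336.7401 267.6876]] [[271.6945 222.025 ]] [[273.2332 240.2357]]
112 [0.5389 0.1398] [[329.4234 303.1868]] [[328.9378 263.3324]] [[273.8697 222.4606]] [[275.3566 240.6855]]
116 [0.5341 0.1377] [[319.2655 298.5358]] [[320.7731 259.47  ]] [[276.1131 222.8059]] [[277.546 241.043]]
120 [0.5295 0.1353] [[308.7004 294.5085]] [[312.2922 256.1288]] [[278.4124 223.0587]] [[279.7893 241.3057]]
```

```bash
python3 - <<'E'
from h import *
from plant import r
s=r.get_state();rows(s,[(.5358,.1385,.215),(.5358,.1385,.166)],115)
E
```

```text
[-7.9, -0.5, 12.7, -0.0, 0.0, 25.9]
[-7.9, -0.5, 61.7, -0.0, 0.0, 25.9]
```

Emit:
move_arm(motion=[[-7.9,-1.5,5,0,0,10,0.2],[-7.9,-1.5,5,0,0,20,0.2],[-7.9,-1.5,5,0,0,25.9,0.2],[-7.9,-1.5,5,0,0,25.9,0.2]])

```text
clock: 13.25
tool_pos: [0.5346, 0.1376, 0.2218]
eef_rot: [0.536, 0.844, -0.001, -0.0]
contact_force: [-0.2, -0.2, 0.0]
opening: 0.799
finger_force: 0.0
```

```bash
python3 - <<'E'
from h import *
from plant import r,eyes
np.set_printoptions(precision=4,suppress=True)
w=eyes.snapshot('wrist');h=red(w);v,u=np.nonzero(h);print(cv2.minAreaRect(np.float32(np.c_[u,v])),u.min(),u.max(),v.min(),v.max())
s=r.get_state();print(s['tool_pos'])
g=w['frame'];print('tip grey?',g[max(v.max()-20,0):v.max()+12:4,int(u.mean())].tolist())
for a in (113,115,117):
    e=np.array([np.cos(np.radians(a)),np.sin(np.radians(a))]);P=np.r_[np.array([.567,.0703])+.075*e,.199];print(a,P,proj(w,P),proj(w,P-[0,0,.05]))
cv2.imwrite('pics/w5.png',g[:,:,::-1])
rows(s,[(.5358,.1385,.166)],115)
E
```

```text
((331.0, 276.0), (72.0, 42.0), 90.0) 310 352 240 312
[0.5347 0.1376 0.222 ]
tip grey? [[118, 119, 125], [118, 119, 124], [118, 119, 124], [119, 120, 126], [117, 118, 124], [129, 57, 58], [121, 122, 128], [120, 121, 127]]
113 [0.5377 0.1393 0.199 ] [[335.2518 292.7448]] [[334.1589 253.3871]]
115 [0.5353 0.1383 0.199 ] [[329.2478 292.6266]] [[329.3842 253.291 ]]
117 [0.533  0.1371 0.199 ] [[323.2431 292.6997]] [[324.609  253.3516]]
[0.3, 1.5, 56.0, -0.1, 0.0, 0.2]
```

View pics/w5.png

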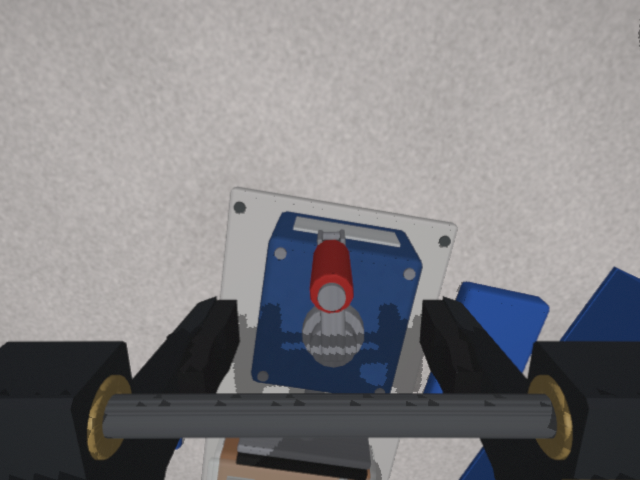

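The handle tip is at (331,296), seen end on and centred between the fingers, with the arm lined up vertically in the picture. I'll descend, grip lightly and fold.

Emit:
move_arm(motion=[[-1,1.8,30,0,0,0,0.2],[-1,1.8,56,0,0,0,0.3],[-1,1.8,56,0,0,0,0.8],[-1,1.8,56,0,0,0,1],[-1,1.8,56,0,0,0,1]], newtons=6)

```text
clock: 13.92
tool_pos: [0.538, 0.1381, 0.1679]
eef_rot: [0.537, 0.844, 0.001, 0.001]
contact_force: [-0.1, 0.1, -0.1]
opening: 0.381
finger_force: 0.0
```

Emit:
move_arm(motion=[[0,0,0,0,0,0,1],[0,0,0,0,0,0,1],[0,0,0,0,0,0,1],[0,0,0,0,0,0,1],[0,0,0,0,0,0,1]])

```text
clock: 14.55
tool_pos: [0.5362, 0.1369, 0.1674]
eef_rot: [0.537, 0.844, -0.001, -0.0]
contact_force: [-3.9, -1.2, 5.0]
opening: 0.224
finger_force: 6.0
```

Emit:
move_arm(motion=[[-8.5,-0.8,0.9,0,0,0,1],[-16.7,-1.5,3.5,0,0,0,1],[-24.1,-1.5,7.8,0,0,0,1],[-30.5,-1.5,13.6,0,0,0,1],[-35.5,-1.5,20.5,0,0,0,1]])

```text
clock: 15.18
tool_pos: [0.5521, 0.1038, 0.1461]
eef_rot: [0.538, 0.843, 0.0, 0.001]
contact_force: [0.7, -0.2, 2.3]
opening: 0.223
finger_force: 6.0
```

```bash
python3 - <<'E'
from plant import r
import numpy as np
s=r.get_state();f=s['contact_force'];e=np.array([np.cos(2.0),np.sin(2.0)]);t=[e[1],-e[0]]
print(s['tool_pos'],'rad',f[:2]@e,'tan',f[:2]@t,'z',f[2],s['opening'])
E
```

```text
[0.5521096  0.10376434 0.14606134] rad -0.46018668453740813 tan 0.5213507395036378 z 2.2988413051416074 0.22279408539128853
```

Emit:
move_arm(motion=[[-3.5,0,7.8,0,0,0,1],[-5.3,0,16.2,0,0,0,1],[-5.5,0,20,0,0,0,1],[-5.5,0,21.5,0,0,0,1],[-5.5,0,21.5,0,0,0,1]])

```text
clock: 15.8
tool_pos: [0.5542, 0.099, 0.1246]
eef_rot: [0.537, 0.843, -0.0, 0.001]
contact_force: [4.6, -3.4, 0.0]
opening: 0.222
finger_force: 6.0
```

```bash
python3 - <<'E'
from plant import r
import numpy as np
s=r.get_state();f=s['contact_force'];e=np.array([np.cos(2.0),np.sin(2.0)]);t=[e[1],-e[0]]
print(s['tool_pos'],'rad',f[:2]@e,'tan',f[:2]@t,'z',f[2],s['opening'])
E
```

```text
[0.55424399 0.09902132 0.12458148] rad -4.976276915796833 tan 2.734338727753032 z 0.039259841197441976 0.22171517111288386
```

Emit:
move_arm(motion=[[-1,0,1.5,0,0,0,1],[-1,0,1.5,0,0,0,1]])

```text
clock: 16.05
tool_pos: [0.5542, 0.099, 0.1233]
eef_rot: [0.537, 0.844, 0.0, 0.0]
contact_force: [4.1, -2.1, 1.2]
opening: 0.222
finger_force: 6.0
```

```bash
python3 - <<'E'
from h import *
from plant import r,eyes
np.set_printoptions(precision=4,suppress=True)
s=r.get_state();print(s['tool_pos'],s['contact_force'])
d=eyes.snapshot('side');q=cloud(d,red(d)&(np.indices((480,640))[0]>200)&(np.indices((480,640))[0]<260)&(np.indices((480,640))[1]<320));print(len(q),np.percentile(q,[5,50,95],axis=0))
o=q[:,:2]@np.array([np.cos(2.0),np.sin(2.0)]);print('slope',np.polyfit(o,q[:,2],1))
E
```

```text
[0.5542 0.099  0.1233] [ 4.0982 -2.0755  1.2223]
113 [[0.534  0.0904 0.1394]
 [0.5448 0.1122 0.1462]
 [0.5599 0.1287 0.1505]]
slope [-0.147   0.1273]
```

Emit:
move_arm(motion=[[0,0,0,0,0,0,0.4],[0,0,0,0,0,0,0.4],[0,0,0,0,0,0,0.4],[0,0,-30,0,0,0,0.4],[0,0,-60,0,0,0,0.4]])

```text
clock: 16.73
tool_pos: [0.5529, 0.0992, 0.1837]
eef_rot: [0.537, 0.844, -0.001, -0.001]
contact_force: [-0.4, -0.3, -0.3]
opening: 0.597
finger_force: 0.0
```

```bash
cat > fl.py <<'E'
from h import *
from plant import r,eyes
np.set_printoptions(precision=4,suppress=True)
s=r.get_state();print(s['clock'],s['tool_pos'],s['contact_force'],s['opening'])
e=np.array([np.cos(2.0),np.sin(2.0)])
for n in('side','wrist'):
    d=eyes.snapshot(n);m=red(d)
    if n=='side': m[:200]=0;m[260:]=0;m[:,320:]=0
    m=cv2.morphologyEx(m.astype(np.uint8),cv2.MORPH_OPEN,np.ones((3,3)))>0
    q=cloud(d,m);o=(q[:,:2]-[.567,.0703])@e
    b=np.round(o/.008).astype(int);print(n,len(q),[(int(8*i),round(1000*np.percentile(q[b==i,2],85),1)) for i in np.unique(b) if (b==i).sum()>5])
    v,u=np.nonzero(m);rc=cv2.boxPoints(cv2.minAreaRect(np.float32(np.c_[u,v])));
    if n=='wrist':
        L=[np.linalg.norm(rc[i]-rc[(i+1)%4]) for i in range(4)];i=int(L[1]<L[0]);E=onplane(d,[(rc[i]+rc[(i+1)%4])/2,(rc[i+2]+rc[(i+3)%4])/2],.14);print(E,np.linalg.norm(E[0]-E[1]),np.degrees(np.arctan2(*(E[0]-E[1])[1::-1])))
E
python3 fl.py
```

```text
16.725 [0.5529 0.0992 0.1837] [-0.4172 -0.2846 -0.2898] 0.5974088339315655
side 122 [(16, np.float64(150.4)), (24, np.float64(149.9)), (32, np.float64(149.1)), (40, np.float64(149.8)), (48, np.float64(148.6)), (56, np.float64(147.3)), (64, np.float64(147.0))]
wrist 3935 [(16, np.float64(150.4)), (24, np.float64(150.0)), (32, np.float64(149.4)), (40, np.float64(148.7)), (48, np.float64(148.2)), (56, np.float64(147.8)), (64, np.float64(146.8))]
[[0.5417 0.1278 0.14  ]
 [0.5648 0.0784 0.14  ]] 0.054511009016677124 115.00389203878703
```

The handle is still about 4° off flat: its top is at 150.4 mm at the inner end and 147 mm at the pin end. I'll press it down with the shut fingertips.

Emit:
move_arm(motion=[[-7,2,0,0,0,0,1],[-7,2,0,0,0,0,1],[-7,2,10,0,0,0,1],[-7,2,20,0,0,0,1],[-7,2,28,0,0,0,1]])

```text
clock: 17.45
tool_pos: [0.5579, 0.0935, 0.1541]
eef_rot: [0.537, 0.844, -0.001, -0.001]
contact_force: [0.6, -0.4, 0.4]
opening: 0.058
finger_force: 0.0
```

Emit:
move_arm(motion=[[0,0,2,0,0,0,1],[0,0,4,0,0,0,1],[0,0,6,0,0,0,1],[0,0,7,0,0,0,1]])

```text
clock: 17.95
tool_pos: [0.5588, 0.0933, 0.1486]
eef_rot: [0.537, 0.843, 0.0, 0.0]
contact_force: [0.9, -1.5, 0.5]
opening: 0.004
finger_force: 0.5
```

Emit:
move_arm(motion=[[0,0,1,0,0,0,1],[0,0,2,0,0,0,1],[0,0,2,0,0,0,1]])

```text
clock: 18.32
tool_pos: [0.5592, 0.0935, 0.147]
eef_rot: [0.537, 0.843, 0.0, 0.001]
contact_force: [0.6, -1.1, 3.6]
opening: 0.005
finger_force: 2.2
```

Emit:
move_arm(motion=[[0,0,1,0,0,0,1],[0,0,1,0,0,0,1]])

```text
clock: 18.58
tool_pos: [0.5597, 0.0937, 0.1465]
eef_rot: [0.537, 0.843, 0.001, 0.001]
contact_force: [0.8, -1.8, 7.9]
opening: 0.003
finger_force: 4.2
```

Emit:
move_arm(motion=[[0,0,-20,0,0,0,1],[0,0,-50,0,0,0,1],[0,0,-50,0,0,0,0.8]])

```text
clock: 18.95
tool_pos: [0.5594, 0.0944, 0.197]
eef_rot: [0.537, 0.844, 0.002, 0.001]
contact_force: [-0.4, 0.4, -0.3]
opening: 0.092
finger_force: 0.0
```

```bash
python3 fl.py
```

```text
18.95 [0.5594 0.0944 0.197 ] [-0.3542  0.373  -0.3095] 0.09176983812432395
side 112 [(16, np.float64(146.1)), (24, np.float64(146.1)), (32, np.float64(146.4)), (40, np.float64(146.8)), (48, np.float64(146.5)), (56, np.float64(146.5)), (64, np.float64(147.0))]
wrist 3611 [(16, np.float64(146.2)), (24, np.float64(146.3)), (32, np.float64(146.3)), (40, np.float64(146.3)), (48, np.float64(146.3)), (56, np.float64(146.3)), (64, np.float64(145.6))]
[[0.5413 0.1283 0.14  ]
 [0.5638 0.0799 0.14  ]] 0.05334551443730543 114.94437286475619
```

Emit:
move_arm(motion=[[0,0,-60,0,0,0,0.5],[60,0,-80,0,0,0,0.5],[120,0,-80,0,0,0,0.5],[170,0,-80,0,0,0,0.5],[170,0,-80,0,0,0,0.5]])

```text
clock: 19.68
tool_pos: [0.4833, 0.2522, 0.2747]
eef_rot: [0.533, 0.846, 0.0, -0.002]
contact_force: [-0.2, -1.0, -0.1]
opening: 0.501
finger_force: 0.0
```

```bash
python3 - <<'E'
from h import *
from plant import eyes,r
np.set_printoptions(precision=4,suppress=True)
d=eyes.snapshot('top');P=cloud(d,np.ones((480,640),bool));A=np.array([.567,.0703]);th=np.radians(15.2)
Q=np.c_[(P[:,:2]-A)@np.array([[np.cos(th),-np.sin(th)],[np.sin(th),np.cos(th)]]),P[:,2]]
k=(abs(Q[:,2]-.066)<.008)&(Q[:,1]<-.18)&(Q[:,1]>-.30)&(abs(Q[:,0])<.1)
for x0 in(-.06,-.03,0,.03,.06):
    j=(abs(Q[:,0]-x0)<.01);y=Q[j&k&(Q[:,2]>.0615)][:,1];print(x0,len(y),np.percentile(y,[1,99]) if len(y) else '')
h=cv2.cvtColor(d['frame'],cv2.COLOR_RGB2HSV);m=np.zeros((480,640),bool);m[150:260,340:420]=1;m&=(h[...,0]>5)&(h[...,0]<22)&(h[...,1]>60)
q=cloud(d,m);print(cv2.minAreaRect(np.float32(q[:,:2]*1000)));print(r.get_state()['contact_force'],r.get_state()['clock'])
E
```

```text
-0.06 375 [-0.2779 -0.181 ]
-0.03 359 [-0.2785 -0.1815]
0 352 [-0.2765 -0.1811]
0.03 346 [-0.2763 -0.1811]
0.06 334 [-0.2808 -0.181 ]
((612.30908203125, -132.9130859375), (147.6757049560547, 115.30218505859375), 15.250664710998535)
[ 0.5473 -1.0246 -0.3956] 19.725
```

```bash
python3 -c "
from plant import finish_job
print(finish_job())"
```

```text
the job is handed in; nothing more can be done
None
```

The tub is clamped square against the fence at about 28 N, estimated from the crank force and how far the crank turned past contact. The handle is folded flat and released, and the job was handed in at about 20 s.

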